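# Turn the yarn reel until its forked spoke is on top

## Task

The yarn reel's forked tie-off clip, at the end of one of its six spokes, has to be on top before the next skein can be started. Push the reel round gently by its spokes with the fingertips, one spoke after another, until the forked spoke points straight up, and leave it standing so. Pick nothing up, and leave the reel's stand, the two thread spools and the open jar in their places.

Things in the scene. Friction and masses are not known exactly. Their poses are not given: they have to be found in the camera images.
- reel_stand: Heavy stand of the reel, loose on the table (about 3 kg): steel base plate, top 14 mm up, reaching 75 mm to -x, 115 mm to +x, 100 mm to either y; wooden post at x = 56 to 80 mm, 40 mm wide, 191 mm high. Origin on the table under the reel's middle, z up; its x axis is along the axle, from the reel to the post, roughly away from the robot. The reel turns in the stand's y-z plane.
- reel: Wooden reel, an upright wheel without a rim; turns either way, stays where it is left (about 1.5 N at a spoke's end turns it). Origin at the hub's centre, 165 mm above the table; x along the axle (the stand's x); its own z axis points along the forked spoke (at the start over 100 degrees from up). Hub radius 26 mm; six spokes 60 degrees apart, open between them.
- fork_tip (a point): End of the forked spoke, between the prong tips, 140 mm from the axis. Only this spoke bears a grey steel fork beyond its crossbar: two prongs, 28 mm wide in all in the wheel's plane, 6 mm thick, from 110 to 140 mm from the axis.
- plain_tip (a point): End of the plain spoke opposite the forked one, 110 mm from the axis. All six spokes are 12 mm wide in the wheel's plane, 16 mm along the axle, and end in a round wooden crossbar of 12 mm diameter, 56 mm long, parallel to the axle, its centre 106 mm from the axis.
- spool_a: Standing thread spool, 29 mm diameter, 52 mm high, at the left (+y) of the stand; origin at the middle of its underside. Leave it.
- spool_b: Standing thread spool, 29 mm diameter, 52 mm high, at the right (-y) of the stand; origin at the middle of its underside. Leave it.
- jar: Open clear jar, 69 mm diameter, 105 mm high, at the left of the stand and behind the spool; origin at the middle of its underside. Leave it.

How it is judged:
On the way:
1. the fingers push the reel (contact force between the fingers and reel above 0.3 N), for 0.1 s.
At the end, for the whole second after the job is handed in: The forked spoke points straight up within 0.12 rad (7 degrees) and the reel is at rest; the stand is level and within 30 mm of where it stood; the two spools and the jar stand upright within 20 mm of where they stood (angle between reel's own z axis and vertical below 0.12 rad and angular speed of reel below 0.05 rad/s and not (distance of reel_stand from where it was at the start of the episode above 0.03 m) and not (angle between reel_stand's own z axis and vertical above 0.03 rad) and not (distance of spool_a from where it was at the start of the episode above 0.02 m) and not (distance of spool_b from where it was at the start of the episode above 0.02 m) and not (distance of jar from where it was at the start of the episode above 0.02 m) and not (angle between spool_a's own z axis and vertical above 0.1 rad) and not (angle between spool_b's own z axis and vertical above 0.1 rad) and not (angle between jar's own z axis and vertical above 0.1 rad)); the robot touches nothing.
It fails at once if the stand is shifted by more than 30 mm, tipped by more than 0.15 rad, or lifted by more than 15 mm (distance of reel_stand from where it was at the start of the episode above 0.03 m or angle between reel_stand's own z axis and vertical above 0.15 rad or height (world z) of reel_stand above 0.015 m).
It fails at once if the reel is pinched or struck with more than 25 N (contact force between the fingers and reel above 25 N).
It fails at once if a spool or the jar is lifted, knocked over or moved by more than 20 mm (distance of any of spool_a, spool_b, jar from where it was at the start of the episode above 0.02 m).
It also fails if it takes over 72 s, if anything falls off the work surface, if the arm or the gripper's body presses on something with over 40 N, if the wrist force passes 120 N, or if a joint passes its speed limit or range.

## Robot

A 7-joint arm with a two-finger parallel gripper is mounted at the origin on a cart in front of the work surface, level with it; the furniture and walls round the work are solid. World frame = base frame: x ahead of the robot, y to its left, z up, the work surface at z = 0. Lengths are in m, angles in rad, forces in N, time in s.
With the tool pointing down it reaches from about 0.425 to 0.875 m from the base axis. Payload 8.4 kg.
Tool frame: the origin (TCP) lies at the very end of the fingers, on their centre line; the grasp point (between the pads) lies 19 mm behind it (tcp_to_grasp is the distance from the TCP to the grasp point, in m); z points along the fingers, y is the line along which they close (so a half turn about z gives the same grasp; the last joint's range is limited). The gripper opens to 87 mm and grips with 3 to 60 N. Pads are 19 mm wide; open, the fingers measure 117 mm over their backs; the gripper's body (75 mm by 190 mm) begins 51 mm behind the grasp point.
Start: joints at [-1.369, 0.333, 0.04, 1.465, -0.013, 1.343, -0.059], TCP at [0.193, 0.621, 0.223] pointing down, gripper open.
Joint ranges: [-2.58, 2.58], [-0.38, 2.09], [-1.3, 1.39], [0.25, 2.4], [-1.5, 4.64], [0.08, 2.09], [-2.65, 2.65]. Speed limits (rad/s): [2.22, 2.22, 2.79, 2.79, 3.14, 3.14, 3.14].

## Interface

Orientations are given as [roll, pitch, yaw] about the fixed x, y, z axes, in that order (R = Rz(yaw) Ry(pitch) Rx(roll)).
In Python, from cell import * gives the robot as it stands. The module is installed in compiled form; this text tells all that it offers.
- The arm moves only by the tool servo_tool, never from a script. Its argument "increments" is a list that holds one entry, the list of rows, each a list of 7 numbers: the shift along the tool's x, y, z in mm, then the turn, a rotation vector about the tool's x, y, z in degrees, then the finger opening in mm, from 0 to 87. In form: [[[x, y, z, wx, wy, wz, grip], ...]]. A call has 1 to 5 rows; each row shifts and turns the commanded pose from where the row before left it, along the tool's axes as they then stand; what a row does not reach is not made up. A row lasts 1/8 s, in which the tool goes at most 62.5 mm and 10.7 degrees, less where a joint would pass 70% of its speed; a pose out of reach is approached as far as the arm can. A call with a gripper value outside its range is refused whole. The fingers move at their own pace and stop on an object; "grip_force" is the grip in N (left out, the last holds). Time passes only in rows, so rows that do not move let the fingers close. It gives the time, the measured TCP pose, the force, the opening and the grip force at its end, in the units of the state.
- state(): the state, without advancing time (a new reading comes with each control period).
- snapshot(name): name is "side" or "top" or "wrist"; returns (picture, depth): 400x640x3 uint8, red, green, blue; 400x640 float32, m along the optical axis (not along the pixel's ray), 0 where there is no reading.
- camera_info(name): a dict with "mtx" (3x3 intrinsics, pixels), "k1" (the pictures are not rectified: a ray, as slopes to the right and down, at radius r is drawn at 1 + k1 r^2 times it, then the intrinsics apply), "camera_from_world" (4x4, takes a point from world to camera coordinates); the wrist camera has in their place "hand_eye" (4x4, takes a point from camera to tool coordinates, whose origin is the TCP and whose axes are the flange's). Camera axes: x right, y up, looking along -z (the intrinsics and any distortion apply to the point x, -y, -z); pixel columns grow to the right and rows downward; lengths in m; the calibration is good to about 2 mm. A picture is of the moment at which its call begins: read the wrist's pose just before it. camera_info takes no time and is no camera call.
- close_job(): hands the job in; it is judged then, once.
Trained networks look in the newest picture that a camera, given by its name, has taken for a name from the list of things; names that differ only in an ending like _2 or _b are one class to them, and where a whole thing is asked for, a point or a joint stands for the part that bears it (a point fixed in the world has none). Each returns a list of dicts, best first, with "conf" (0 to 1); they miss things now and then, are a little off and sometimes report something else, mostly with a low value. They report only what shows in the picture. A call takes as long as a camera call.
- silhouettes(camera, thing): "pixels" (400x640 bool, what is visible of it) and "extent" ([left, top, width, height] in pixels, round what is visible of it).
The state is a dict: "time_s": time; "q": joint angles; "dq": joint speeds; "effort": joint torques, N m; "tcp_pos": TCP position; "eef_rot": TCP orientation; "contact_force": force on the tool from outside, world axes, zero at the start; "ft_torque": the same for the moment, N m; "finger_gap": opening from 0.0 (shut) to 1.0 (fully open); "grip_force": force on a finger pad.
Only numpy, scipy, OpenCV 4.12 (cv2) and the standard library are available. Lean on these libraries where they do the work, as an engineer would, in place of code of your own. Each camera call takes 0.05 s, during which the arm holds its last target. There are 200 camera calls.

## Working session

There is one attempt and no reset: what is moved stays moved. The work goes in short steps, Python scripts to look and compute and a tool call to move; the robot and the scene stay as the last step left them, time stands still between calls to the robot, and variables do not carry over. Pictures are saved under pics/ and viewed, at most 10 in all, crops included, and the job is handed in when it is done.

Besides the shell and the picture viewer there is one more tool, called after "Emit:" by a JSON object that holds its "api" and its "payload", one argument or row to a line. servo_tool: Moves the arm, as the interface text tells. Its arguments: {"type":"object","properties":{"increments":{"type":"array"},"grip_force":{"type":"number"}},"required":["increments"]}

```bash
mkdir -p pics; cat > h.py <<'E'
from cell import *
import numpy as np, cv2
def snap(n,f=None):
    p,d=snapshot(n)
    if f: cv2.imwrite(f'pics/{f}.png',p[:,:,::-1])
    return p,d
def world(n,uv,d):
    c=camera_info(n);K=np.array(c["mtx"]);uv=np.atleast_2d(uv).astype(float)
    dist=np.array([c["k1"],0,0,0,0],float)
    s=cv2.undistortPoints(uv.reshape(-1,1,2),K,dist).reshape(-1,2)
    z=np.array([d[int(v),int(u)] for u,v in uv])
    P=np.c_[s[:,0]*z,-s[:,1]*z,-z,np.ones(len(z))]
    return (np.linalg.inv(np.array(c["camera_from_world"]))@P.T).T[:,:3]
def mask(n,thing,d):
    r=silhouettes(n,thing)
    out=[]
    for k in r[:2]:
        v,u=np.nonzero(k["pixels"]&(d>0))
        out.append((k["conf"],k["extent"],world(n,np.c_[u,v],d)))
    return out
E
python3 - <<'E'
from h import *
print(state())
for n in("side","top"):
    p,d=snap(n,n+"0")
    print(n,np.linalg.inv(np.array(camera_info(n)["camera_from_world"])).round(3).tolist())
    for t in("reel","fork_tip","reel_stand","spool_a","jar"):
        for c,e,P in mask(n,t,d): print(n,t,round(c,2),list(map(int,e)),np.percentile(P,[2,50,98],axis=0).round(3).tolist() if len(P) else 0)
E
```

```text
{'time_s': 0.0, 'q': array([-1.36922456,  0.3339173 ,  0.03986408,  1.46625871, -0.0134032 ,
        1.34328803, -0.05849665]), 'dq': array([ 0.00074209, -0.00135697,  0.00038558, -0.00062615, -0.0007348 ,
       -0.00044341,  0.00121416]), 'effort': array([ 1.74839392e-04, -6.56357288e+01,  1.33540213e+00, -4.03803420e+01,
       -5.96567220e-02,  4.45946690e-02,  1.74156507e-04]), 'tcp_pos': array([0.19245172, 0.6203739 , 0.22166114]), 'eef_rot': array([-3.13999047e+00,  1.03135770e-04,  2.84081572e+00]), 'contact_force': array([ 0.92316956, -0.60810222, -0.31080599]), 'ft_torque': array([ 0.00695304, -0.01853222,  0.00277573]), 'grip_force': 0.0, 'finger_gap': 1.001869410073825}
side [[-0.997, 0.021, -0.075, 0.494], [-0.075, -0.543, 0.837, 0.767], [-0.023, 0.84, 0.542, 0.645], [0.0, 0.0, 0.0, 1.0]]
side reel 0.7 [315, 159, 45, 97] [[0.478, -0.074, 0.014], [0.521, 0.051, 0.169], [0.57, 0.134, 0.266]]
side reel 0.59 [307, 276, 30, 47] [[0.511, 0.196, 0.009], [0.542, 0.249, 0.07], [0.574, 0.259, 0.105]]
side fork_tip 0.74 [314, 159, 47, 100] [[0.48, -0.066, 0.056], [0.523, 0.05, 0.17
[... 397 characters left out ...]
0.007], [0.543, 0.248, 0.071], [0.574, 0.259, 0.106]]
side jar 0.25 [317, 157, 44, 98] [[0.478, -0.358, -0.0], [0.521, 0.048, 0.168], [0.573, 0.134, 0.266]]
top [[-0.003, 0.997, -0.073, 0.485], [-1.0, -0.002, 0.019, 0.068], [0.018, 0.073, 0.997, 1.193], [0.0, 0.0, 0.0, 1.0]]
top reel 0.61 [279, 197, 100, 55] [[0.478, -0.08, 0.012], [0.524, 0.032, 0.186], [0.575, 0.132, 0.269]]
top fork_tip 0.67 [281, 197, 98, 48] [[0.48, -0.076, 0.013], [0.524, 0.037, 0.185], [0.572, 0.132, 0.269]]
top reel_stand 0.71 [274, 168, 106, 99] [[0.443, -0.075, 0.01], [0.538, 0.036, 0.016], [0.644, 0.138, 0.266]]
top spool_a 0.6 [265, 237, 8, 14] [[0.462, 0.157, -0.001], [0.477, 0.169, 0.051], [0.489, 0.19, 0.057]]
```

```bash
python3 - <<'E'
import cv2,numpy as np
a=cv2.imread('pics/side0.png')[130:340,260:400];b=cv2.imread('pics/top0.png')[150:280,240:410]
cv2.imwrite('pics/c.png',np.hstack([cv2.resize(a,(400,600),interpolation=cv2.INTER_CUBIC),cv2.resize(b,(400,306),interpolation=cv2.INTER_CUBIC) if 0 else cv2.copyMakeBorder(cv2.resize(b,(400,306)),0,294,0,0,0)]))
E
python3 - <<'E'
from h import *
P=[]
for n in("side","top"):
    p,d=snap(n)
    u,v=np.meshgrid(np.arange(240,410),np.arange(140,340));uv=np.c_[u.ravel(),v.ravel()]
    uv=uv[d[uv[:,1],uv[:,0]]>0]
    W=world(n,uv,d);C=p[uv[:,1],uv[:,0]]
    P.append(np.c_[W,C])
P=np.vstack(P);np.save('P.npy',P)
b=(P[:,2]>.01)&(P[:,2]<.02)&(P[:,0]>.4)&(P[:,0]<.7)&(abs(P[:,1]-.03)<.15)
r=cv2.minAreaRect(P[b][:,:2].astype(np.float32)*1000);print(r,cv2.boxPoints(r).tolist())
# reel pts: y-z raster
s=(P[:,2]>.025)&(P[:,0]>.46)&(P[:,0]<.585)&(abs(P[:,1]-.03)<.17)
im=np.full((340,360,3),255,np.uint8)
for x in P[s]:
    cv2.circle(im,(int((.2-x[1])*1000),int((.33-x[2])*1000)),2,tuple(map(int,x[5:2:-1])),-1)
cv2.imwrite('pics/yz.png',cv2.resize(im,None,fx=1.7,fy=1.7))
E
```

```text
((557.0593872070312, 23.268524169921875), (221.9717559814453, 349.2958679199219), 15.168055534362793) [[404.2431335449219, 162.79258728027344], [495.6368103027344, -174.33470153808594], [709.8756103515625, -116.25553894042969], [618.48193359375, 220.8717498779297]]
```

View pics/c.png

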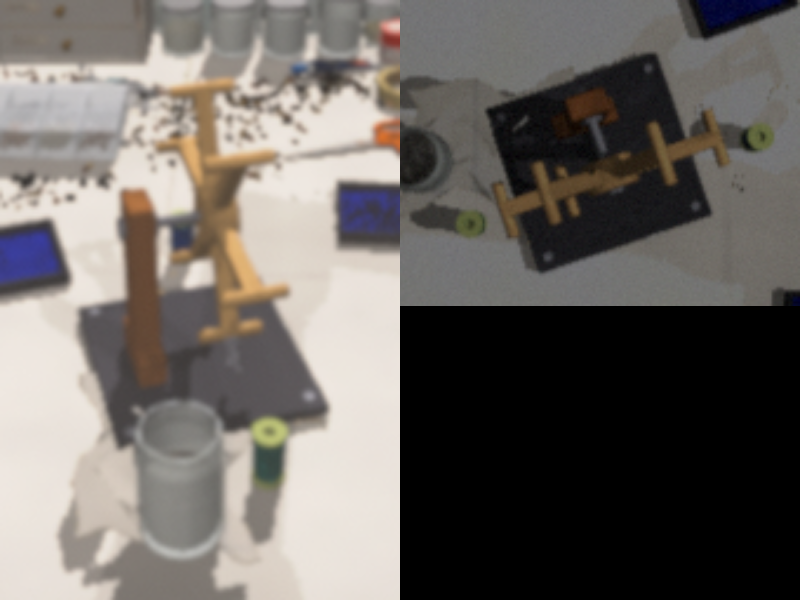

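View pics/yz.png

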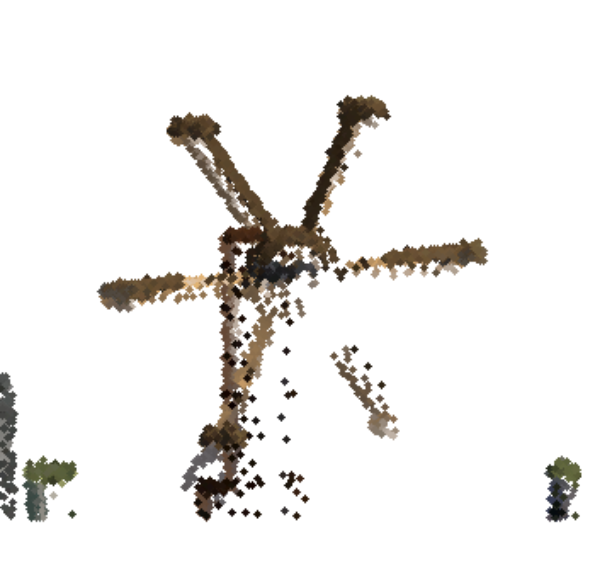

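The side and top views show the forked spoke pointing down-left: its crossbar is at about (225,437) in the y-z plot and the grey fork at (190,485), with the hub near (295,258). That puts it roughly 158° from up, towards +y. The base is yawed by roughly +15°. Next I'll fit the stand's yaw, the hub and the phase.

```bash
cat >> h.py <<'E'
from scipy.optimize import least_squares
YAW,C0=None,None
def cloud():
    P=[]
    for n in("side","top"):
        p,d=snap(n)
        u,v=np.meshgrid(np.arange(240,410),np.arange(140,340));uv=np.c_[u.ravel(),v.ravel()]
        uv=uv[d[uv[:,1],uv[:,0]]>0]
        P.append(np.c_[world(n,uv,d),p[uv[:,1],uv[:,0]]])
    return np.vstack(P)
def phase(P,c,yaw):
    """angle of reel mod 60 (deg, from up toward +y'), and clearest fork candidate"""
    ax=np.array([np.cos(yaw),np.sin(yaw)]);ay=np.array([-ax[1],ax[0]])
    q=P[:,:2]-c;X=q@ax;Y=q@ay;Z=P[:,2]-.165
    r=np.hypot(Y,Z);a=np.degrees(np.arctan2(Y,Z))
    s=(abs(X)<.035)&(r>.05)&(r<.115)&(Z>-.12)&((P[:,3]-P[:,5])>20)&(Y*Y+Z*Z>0)
    m=np.degrees(np.angle(np.mean(np.exp(6j*np.radians(a[s])))))/6
    f=(abs(X)<.012)&(r>.119)&(r<.145)&(abs(P[:,3]-P[:,5])<25)&(Z>-.14)
    return m%60,[(k,int((abs((a[f]-k+180)%360-180)<10).sum())) for k in (m+60*np.arange(6))]
E
python3 - <<'E'
from h import *
P=np.load('P.npy')
dark=(P[:,3:].max(1)<75)&(abs(P[:,2]-.014)<.006)&(P[:,0]>.42)&(P[:,0]<.68)&(abs(P[:,1]-.03)<.15)
r=cv2.minAreaRect(P[dark][:,:2].astype(np.float32)*1000);print(r)
R=P[(P[:,2]>.2)&(P[:,0]>.46)&(P[:,0]<.59)&(abs(P[:,1]-.03)<.16)&((P[:,3]-P[:,5])>20)]
yaw=np.radians(17)
for w in R[:0]:pass
# symmetric fit: minimise |X| spread in plane
def f(p):
    q=R[:,:2]-[.524,.03];return (q@[np.cos(p[0]),np.sin(p[0])]-p[1])
s=least_squares(f,[.3,0],loss='soft_l1',f_scale=.01);print(np.degrees(s.x[0]),s.x[1])
(cx,cy),(w,h),an=r;print(cv2.boxPoints(r).round(0).tolist())
for yw in (an,an-90 if an>45 else an):
    y=np.radians(yw);c=np.array([cx,cy])/1000-.02*np.array([np.cos(y),np.sin(y)])
    print(yw,c,phase(P,c,y))
E
```

```text
((536.6542358398438, 53.10472869873047), (189.8943328857422, 241.14825439453125), 18.60263442993164)
18.38065660968543 -0.00019381023536909223
[[408.0, 137.0], [485.0, -91.0], [665.0, -31.0], [588.0, 198.0]]
18.60263442993164 [0.51769916 0.04672467] (np.float64(32.02641571291299), [(np.float64(-27.973584287087004), 0), (np.float64(32.02641571291299), 0), (np.float64(92.02641571291299), 0), (np.float64(152.026415712913), 14), (np.float64(212.026415712913), 1), (np.float64(272.026415712913), 4)])
18.60263442993164 [0.51769916 0.04672467] (np.float64(32.02641571291299), [(np.float64(-27.973584287087004), 0), (np.float64(32.02641571291299), 0), (np.float64(92.02641571291299), 0), (np.float64(152.026415712913), 14), (np.float64(212.026415712913), 1), (np.float64(272.026415712913), 4)])
```

```bash
cat >> h.py <<'E'
YAW=np.radians(18.5);AX=np.array([np.cos(YAW),np.sin(YAW)]);AY=np.array([-AX[1],AX[0]])
def fit(P,c,a0,free=True):
    q=P[:,:2]-c;X=q@AX;Y=q@AY;Z=P[:,2]-.165;r=np.hypot(Y,Z)
    s=(abs(X)<.035)&(r>.04)&(r<.116)&((P[:,3]-P[:,5])>15);Y,Z=Y[s],Z[s]
    def f(p):
        y,z=Y-p[1]*free,Z-p[2]*free;a=np.arctan2(y,z)-p[0]
        d=(a+np.pi/6)%(np.pi/3)-np.pi/6
        return np.hypot(y,z)*np.sin(d)
    s=least_squares(f,[np.radians(a0),0,0],loss='soft_l1',f_scale=.004)
    return np.degrees(s.x[0]),s.x[1:],np.median(abs(s.fun))
E
python3 - <<'E'
from h import *
P=np.load('P.npy')
c=np.array([.524,.03])
for a0 in(30,40):print(fit(P,c,a0))
a,o,_=fit(P,c,38);c2=c+o[0]*AY;print(c2,fit(P,c2,38),phase(P,c2,YAW))
s=state();R=s["eef_rot"];print(R)
E
```

```text
(np.float64(36.022109336364764), array([-0.00087974,  0.00492104]), np.float64(0.002025151855389592))
(np.float64(36.02210931791162), array([-0.00087974,  0.00492104]), np.float64(0.0020251518342948673))
[0.52427914 0.02916573] (np.float64(36.021735632120155), array([2.26104645e-06, 4.91528930e-03]), np.float64(0.00202538105723115)) (np.float64(35.669463833620256), [(np.float64(-24.330536166379748), 0), (np.float64(35.669463833620256), 0), (np.float64(95.66946383362026), 0), (np.float64(155.66946383362026), 31), (np.float64(215.66946383362026), 0), (np.float64(275.6694638336202), 0)])
[-3.14158731e+00  9.35528560e-06  2.84075745e+00]
```

Emit:
{"api": "servo_tool", "payload": {
  "increments": [
    [[0, 0, -16, 0, 0, 10, 0], [0, 0, -16, 0, 0, 10, 0], [0, 0, -16, 0, 0, 10, 0], [0, 0, -16, 0, 0, 10, 0], [0, 0, -16, 0, 0, 10, 0]]
  ]
}}

```text
time_s: 1.32
tcp_pos: [0.1926, 0.6208, 0.3031]
eef_rot: [-3.142, -0.0, 1.962]
contact_force: [0.6, 0.5, -0.9]
finger_gap: 0.517
grip_force: 0.0
```

Emit:
{"api": "servo_tool", "payload": {
  "increments": [
    [[0, 0, 0, 0, 0, 4.3, 0], [-40, 9, 0, 0, 0, 0, 0], [-45, 10, 0, 0, 0, 0, 0], [-45, 10, 0, 0, 0, 0, 0], [-45, 10, 0, 0, 0, 0, 0]]
  ]
}}

```text
time_s: 1.95
tcp_pos: [0.2857, 0.4658, 0.3027]
eef_rot: [3.141, -0.0, 1.893]
contact_force: [0.8, 0.0, -0.2]
finger_gap: 0.02
grip_force: 0.0
```

Emit:
{"api": "servo_tool", "payload": {
  "increments": [
    [[-45, 10, 0, 0, 0, 0, 0], [-45, 10, 0, 0, 0, 0, 0], [-45, 10, 0, 0, 0, 0, 0], [-45, 10, 0, 0, 0, 0, 0], [-45, 10, 0, 0, 0, 0, 0]]
  ]
}}

```text
time_s: 2.58
tcp_pos: [0.4043, 0.2682, 0.3028]
eef_rot: [3.141, -0.001, 1.893]
contact_force: [0.4, 0.2, 0.7]
finger_gap: 0.009
grip_force: 0.0
```

```bash
cat >> h.py <<'E'
HC=np.array([.5243,.0292])
def tell():
    s=state();q=s["tcp_pos"][:2]-HC
    print("t",round(s["time_s"],2),"y'",(q@AY*1000).round(1),"x'",(q@AX*1000).round(1),"z",(s["tcp_pos"][2]*1000).round(1),"rpy",np.degrees(s["eef_rot"]).round(1),"F",s["contact_force"].round(1),"gap",round(s["finger_gap"],2))
E
python3 -c "
from h import *
tell()"
```

```text
t 2.58 y' 264.7 x' -37.9 z 302.8 rpy [180.   -0.  108.5] F [0.4 0.2 0.7] gap 0.01
```

Emit:
{"api": "servo_tool", "payload": {
  "increments": [
    [[-45, 10, 0, 0, 0, 0, 0], [-45, 10, 0, 0, 0, 0, 0], [-45, 10, 0, 0, 0, 0, 0], [-27, 8, 20, 0, 0, 0, 0], [0, 0, 33, 0, 0, 0, 0]]
  ]
}}

```text
time_s: 3.2
tcp_pos: [0.4929, 0.1256, 0.2501]
eef_rot: [3.139, -0.0, 1.889]
contact_force: [0.6, 1.4, -0.7]
finger_gap: 0.008
grip_force: 0.0
```

```bash
python3 - <<'E'
from h import *
tell()
p,d=snap("wrist","w0");a,_=snap("side");b,_=snap("top")
t=lambda i,x0,y0:cv2.resize(i[y0:y0+150,x0:x0+200],(400,300),interpolation=cv2.INTER_CUBIC)
cv2.imwrite('pics/v1.png',np.vstack([np.hstack([t(a,240,130),t(b,240,130)]),np.hstack([cv2.resize(p,(400,300)),np.zeros((300,400,3),np.uint8)])])[:,:,::-1])
E
```

```text
t 3.2 y' 101.4 x' 0.8 z 250.1 rpy [179.8  -0.  108.2] F [ 0.6  1.4 -0.7] gap 0.01
```

View pics/v1.png

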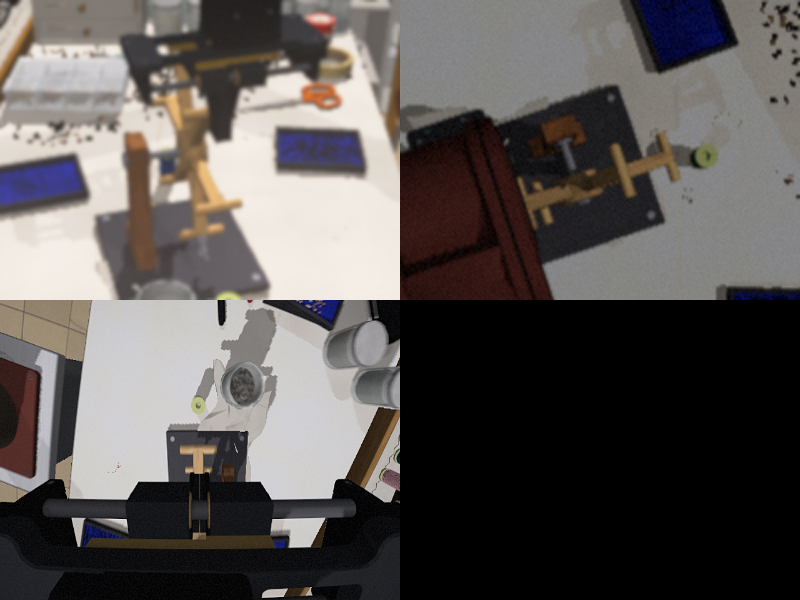

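The fingers (column 200 of the wrist view) line up with the reel's plane, and the nearest spoke's crossbar is centred on them at (198,450). Now the first push.

Emit:
{"api": "servo_tool", "payload": {
  "increments": [
    [[-12, 0, 0, 0, 0, 0, 0], [-6, 0, 0, 0, 0, 0, 0], [-6, 0, 0, 0, 0, 0, 0], [-7, 0, 0, 0, 0, 0, 0], [-8, 0, 0, 0, 0, 0, 0]]
  ]
}}

```text
time_s: 3.98
tcp_pos: [0.5036, 0.0915, 0.25]
eef_rot: [3.141, -0.001, 1.894]
contact_force: [-1.6, 3.4, 2.9]
finger_gap: 0.006
grip_force: 1.7
```

Emit:
{"api": "servo_tool", "payload": {
  "increments": [
    [[-8, 0, 0, 0, 0, 0, 0], [-8, 0, 0, 0, 0, 0, 0], [-8, 0, 0, 0, 0, 0, 0], [-8, 0, 0, 0, 0, 0, 0], [-8, 0, 0, 0, 0, 0, 0]]
  ]
}}

```text
time_s: 4.6
tcp_pos: [0.5162, 0.0523, 0.2495]
eef_rot: [-3.141, 0.0, 1.893]
contact_force: [0.2, 1.2, 1.3]
finger_gap: 0.001
grip_force: 0.9
```

```bash
python3 - <<'E'
from h import *
tell()
P=cloud();q=P[:,:2]-HC;k=~((abs(q@AX)<.05)&(P[:,2]>.245)&(abs(q@AY-.021)<.02));P=P[k]
for a0 in(0,20,40):print(fit(P,HC,a0))
print(phase(P,HC,YAW))
E
```

```text
t 4.6 y' 24.5 x' -0.3 z 249.5 rpy [-180.     0.   108.5] F [0.2 1.2 1.3] gap 0.0
(np.float64(5.563915618037903), array([0.00115496, 0.00287693]), np.float64(0.001718125174634586))
(np.float64(5.563915519375182), array([0.00115496, 0.00287693]), np.float64(0.001718125370751954))
(np.float64(35.06018057214405), array([-0.02732944, -0.04571797]), np.float64(0.009759749691746245))
(np.float64(5.436173217162893), [(np.float64(5.436173217162893), 0), (np.float64(65.43617321716289), 0), (np.float64(125.43617321716289), 54), (np.float64(185.4361732171629), 0), (np.float64(245.4361732171629), 0), (np.float64(305.4361732171629), 0)])
```

Emit:
{"api": "servo_tool", "payload": {
  "increments": [
    [[-10, 0, 0, 0, 0, 0, 0], [-10, 0, 0, 0, 0, 0, 0], [-11, 0, 0, 0, 0, 0, 0], [-11, 0, 0, 0, 0, 0, 0], [-9, 0, 0, 0, 0, 0, 0]]
  ]
}}

```text
time_s: 5.32
tcp_pos: [0.5323, 0.0037, 0.2495]
eef_rot: [-3.141, 0.0, 1.893]
contact_force: [-0.4, 2.6, -0.3]
finger_gap: 0.002
grip_force: 0.9
```

Emit:
{"api": "servo_tool", "payload": {
  "increments": [
    [[10, 0, 0, 0, 0, 0, 0], [5, 0, -30, 0, 0, 0, 0], [15, 0, -30, 0, 0, 0, 0], [40, 0, 0, 0, 0, 0, 0], [55, 0, 0, 0, 0, 0, 0]]
  ]
}}

```text
time_s: 5.95
tcp_pos: [0.4925, 0.1238, 0.3102]
eef_rot: [3.14, 0.0, 1.891]
contact_force: [1.2, 0.5, -0.8]
finger_gap: 0.003
grip_force: 0.0
```

```bash
python3 - <<'E'
from h import *
tell()
P=cloud()
for a0 in(35,):print(fit(P,HC,a0))
print(phase(P,HC,YAW))
E
```

```text
t 5.95 y' 99.8 x' -0.2 z 310.2 rpy [179.9   0.  108.3] F [ 1.2  0.5 -0.8] gap 0.0
(np.float64(33.69467498724635), array([3.08067563e-05, 4.77625749e-03]), np.float64(0.002113524504346611))
(np.float64(33.65634412818463), [(np.float64(-26.343655871815375), 0), (np.float64(33.65634412818463), 0), (np.float64(93.65634412818463), 37), (np.float64(153.65634412818463), 0), (np.float64(213.65634412818463), 0), (np.float64(273.6563441281846), 0)])
```

Emit:
{"api": "servo_tool", "payload": {
  "increments": [
    [[0, 0, 40, 0, 0, 0, 0], [-8, 0, 20, 0, 0, 0, 0], [-8, 0, 0, 0, 0, 0, 0], [-6, 0, 0, 0, 0, 0, 0], [-7, 0, 0, 0, 0, 0, 0]]
  ]
}}

```text
time_s: 6.68
tcp_pos: [0.5024, 0.0961, 0.2508]
eef_rot: [3.14, -0.001, 1.893]
contact_force: [-1.3, 4.5, 3.0]
finger_gap: 0.008
grip_force: 1.9
```

Emit:
{"api": "servo_tool", "payload": {
  "increments": [
    [[-8, 0, 0, 0, 0, 0, 0], [-8, 0, 0, 0, 0, 0, 0], [-9, 0, 0, 0, 0, 0, 0], [-10, 0, 0, 0, 0, 0, 0], [-10, 0, 0, 0, 0, 0, 0]]
  ]
}}

```text
time_s: 7.3
tcp_pos: [0.5162, 0.0521, 0.2495]
eef_rot: [-3.141, 0.0, 1.893]
contact_force: [-0.5, 1.9, 2.1]
finger_gap: 0.005
grip_force: 0.9
```

Emit:
{"api": "servo_tool", "payload": {
  "increments": [
    [[-10, 0, 0, 0, 0, 0, 0], [-11, 0, 0, 0, 0, 0, 0], [-11, 0, 0, 0, 0, 0, 0], [-10, 0, 0, 0, 0, 0, 0], [-10, 0, 0, 0, 0, 0, 0]]
  ]
}}

```text
time_s: 7.92
tcp_pos: [0.5326, 0.0031, 0.2495]
eef_rot: [-3.141, -0.0, 1.893]
contact_force: [-0.4, 2.6, -1.5]
finger_gap: 0.007
grip_force: 0.9
```

```bash
python3 - <<'E'
from h import *
tell()
P=cloud();q=P[:,:2]-HC;k=~((abs(q@AX)<.05)&(P[:,2]>.245)&(abs(q@AY+.027)<.02));P=P[k]
for a0 in(0,30):print(fit(P,HC,a0))
print(phase(P,HC,YAW))
E
```

```text
t 7.92 y' -27.4 x' -0.4 z 249.5 rpy [-180.    -0.   108.5] F [-0.4  2.6 -1.5] gap 0.01
(np.float64(2.853417394792746), array([0.0497894 , 0.02996664]), np.float64(0.006218316148800492))
(np.float64(33.25817186240428), array([-0.00049887,  0.00435206]), np.float64(0.0024528422969742484))
(np.float64(32.22645554187058), [(np.float64(-27.77354445812942), 0), (np.float64(32.22645554187058), 72), (np.float64(92.22645554187058), 0), (np.float64(152.22645554187056), 0), (np.float64(212.22645554187056), 0), (np.float64(272.22645554187056), 0)])
```

Emit:
{"api": "servo_tool", "payload": {
  "increments": [
    [[10, 0, 0, 0, 0, 0, 0], [0, 0, -40, 0, 0, 0, 0], [0, 0, -40, 0, 0, 0, 0], [45, 0, 0, 0, 0, 0, 0], [50, 0, 0, 0, 0, 0, 0]]
  ]
}}

```text
time_s: 8.65
tcp_pos: [0.4989, 0.1046, 0.3303]
eef_rot: [3.14, 0.0, 1.892]
contact_force: [0.8, 0.5, -0.1]
finger_gap: 0.006
grip_force: 0.0
```

Emit:
{"api": "servo_tool", "payload": {
  "increments": [
    [[45, 0, 0, 0, 0, 0, 0], [0, 0, 30, 0, 0, 0, 0], [0, 0, 40, 0, 0, 0, 0], [0, 0, 10, 0, 0, 0, 0], [-6, 0, 0, 0, 0, 0, 0]]
  ]
}}

```text
time_s: 9.28
tcp_pos: [0.4868, 0.1407, 0.25]
eef_rot: [-3.141, 0.0, 1.894]
contact_force: [0.1, -1.1, -0.0]
finger_gap: 0.004
grip_force: 0.0
```

Emit:
{"api": "servo_tool", "payload": {
  "increments": [
    [[-6, 0, 0, 0, 0, 0, 0], [-6, 0, 0, 0, 0, 0, 0], [-6, 0, 0, 0, 0, 0, 0], [-6, 0, 0, 0, 0, 0, 0], [-6, 0, 0, 0, 0, 0, 0]]
  ]
}}

```text
time_s: 9.9
tcp_pos: [0.4964, 0.1122, 0.2498]
eef_rot: [3.141, -0.001, 1.894]
contact_force: [-1.9, 2.0, 3.1]
finger_gap: 0.005
grip_force: 1.8
```

Emit:
{"api": "servo_tool", "payload": {
  "increments": [
    [[-8, 0, 0, 0, 0, 0, 0], [-8, 0, 0, 0, 0, 0, 0], [-8, 0, 0, 0, 0, 0, 0], [-7, 0, 0, 0, 0, 0, 0], [-6, 0, 0, 0, 0, 0, 0]]
  ]
}}

```text
time_s: 10.52
tcp_pos: [0.5083, 0.0761, 0.2495]
eef_rot: [-3.141, 0.0, 1.893]
contact_force: [-1.3, 1.6, 1.1]
finger_gap: 0.003
grip_force: 0.8
```

```bash
python3 - <<'E'
from h import *
tell()
P=cloud();q=P[:,:2]-HC;k=~((abs(q@AX)<.05)&(P[:,2]>.245)&(abs(q@AY-.048)<.022));P=P[k]
for a0 in(0,30):print(fit(P,HC,a0))
print(phase(P,HC,YAW))
E
```

```text
t 10.53 y' 49.5 x' -0.3 z 249.5 rpy [-180.     0.   108.4] F [-1.3  1.6  1.1] gap 0.0
(np.float64(12.723628506513982), array([0.00083759, 0.0036554 ]), np.float64(0.001829205061588214))
(np.float64(-5.571044826507536), array([-0.05821921, -0.00240424]), np.float64(0.01205705635962504))
(np.float64(12.857948784825517), [(np.float64(12.857948784825517), 0), (np.float64(72.85794878482551), 0), (np.float64(132.8579487848255), 0), (np.float64(192.8579487848255), 0), (np.float64(252.8579487848255), 0), (np.float64(312.8579487848255), 0)])
```

Emit:
{"api": "servo_tool", "payload": {
  "increments": [
    [[-6, 0, 0, 0, 0, 0, 0], [-6, 0, 0, 0, 0, 0, 0], [-5, 0, 0, 0, 0, 0, 0], [-5, 0, 0, 0, 0, 0, 0], [-3, 0, 0, 0, 0, 0, 0]]
  ]
}}

```text
time_s: 11.25
tcp_pos: [0.5162, 0.0526, 0.2496]
eef_rot: [3.142, 0.0, 1.893]
contact_force: [-0.9, 2.2, 1.5]
finger_gap: 0.006
grip_force: 0.6
```

Emit:
{"api": "servo_tool", "payload": {
  "increments": [
    [[0, 0, 0, 0, 0, 0, 0], [20, 0, 0, 0, 0, 0, 0], [40, 0, 0, 0, 0, 0, 0], [40, 0, 0, 0, 0, 0, 0], [20, 0, 0, 0, 0, 0, 0]]
  ]
}}

```text
time_s: 11.88
tcp_pos: [0.4771, 0.169, 0.2494]
eef_rot: [-3.141, 0.0, 1.896]
contact_force: [0.8, -0.3, -0.3]
finger_gap: -0.0
grip_force: 0.0
```

```bash
python3 - <<'E'
from h import *
tell()
P=cloud()
print(fit(P,HC,0),fit(P,HC,0,False));print(phase(P,HC,YAW))
a,_=snap("side");b,_=snap("top")
t=lambda i,x0,y0:cv2.resize(i[y0:y0+150,x0:x0+200],(400,300),interpolation=cv2.INTER_CUBIC)
cv2.imwrite('pics/v2.png',np.hstack([t(a,240,130),t(b,240,130)])[:,:,::-1])
E
```

```text
t 11.88 y' 147.6 x' -0.4 z 249.4 rpy [-180.     0.   108.6] F [ 0.8 -0.3 -0.3] gap -0.0
(np.float64(1.8023210405729186), array([-0.00010537,  0.00517647]), np.float64(0.0020241959094053456)) (np.float64(1.3122705848562097), array([0., 0.]), np.float64(0.004026095957193331))
(np.float64(1.3668680861754101), [(np.float64(1.3668680861754101), 47), (np.float64(61.36686808617541), 0), (np.float64(121.36686808617542), 0), (np.float64(181.3668680861754), 0), (np.float64(241.3668680861754), 0), (np.float64(301.36686808617543), 0)])
```

View pics/v2.png

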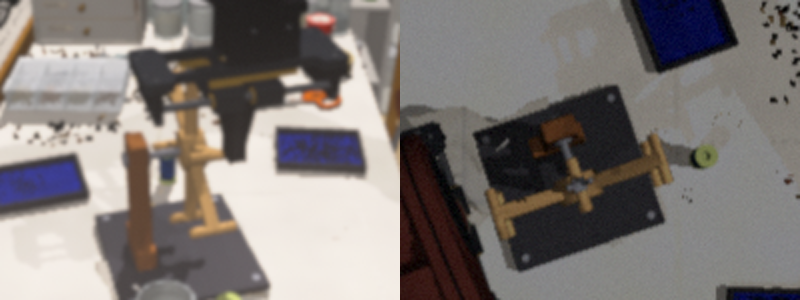

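The top view shows the forked spoke at (580,185) standing over the hub, 1–2° off vertical. The fit agrees and the gripper is clear, so I'm handing in.

```bash
python3 -c "
from cell import *
print(close_job())"
```

```text
the job is handed in; nothing more can be done
None
```

I pushed the reel round in three spoke pushes and handed the job in at about 12 s; the forked spoke measured 1–2° from straight up, with the gripper clear of everything, and the stand, spools and jar were not touched.

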